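# Hold the matching knife-handle blank in the trimming board

## Robot

A 6-joint arm with a two-finger parallel gripper is mounted at the origin on the work surface. World frame = base frame: x ahead of the robot, y to its left, z up, the work surface at z = 0. Lengths are in mm, angles in rad, forces in N, time in s.
With the tool pointing down it reaches from about 275 to 825 mm from the base axis. Payload 4.9 kg.
Tool frame: the origin (TCP) lies at the very end of the fingers, on their centre line; the grasp point (between the pads) lies 19 mm behind it; z points along the fingers, y is the direction in which the jaws open and shut (so a half turn about z gives the same grasp; the last joint's range is limited). The gripper opens to 85 mm and grips with 20 to 120 N. Pads are 22 mm wide; open, the fingers measure 114 mm over their backs; the gripper's body (76 mm by 85 mm) begins 54 mm behind the grasp point. The pads swing forward as they close: fully open they stand 13 mm farther back than shut.
Start: joints at [1.185, 0.326, -0.193, 1.052, 0, 1.437], TCP at [137.025, 532.675, 231.281] pointing down, gripper open.
Joint ranges: [-2.65, 2.65], [-0.97, 1.79], [-1.3, 1.35], [-1.93, 2.1], [-1.47, 1.37], [-3.14, 3.14]. Speed limits (rad/s): [2.57, 2.57, 3.14, 3.14, 3.14, 3.14].

## Interface

Orientations are given as [roll, pitch, yaw] about the fixed x, y, z axes, in that order (R = Rz(yaw) Ry(pitch) Rx(roll)).
In Python, from bench import bot, solve_ik, imaging gives the robot as it stands. Calls block until the motion is done:
- bot.move_ptp(position, orientation): joint-space move of the TCP to a pose.
- bot.movel(position, rot=None, max_speed=150, threshold=None): straight line of the TCP; rot=None keeps the orientation; max_speed is the mean speed in mm/s. With threshold (N) it stops when the force on the tool has changed by that much, and returns True; else False.
- bot.move_j(angles): joint-space move.
- bot.grip(opening, effort=None): opening from 0.0 (shut) to 1.0 (fully open); effort is the grip in N (None keeps the last); returns when the fingers have stopped.
- bot.dwell(seconds).
- solve_ik(position, orientation): joint angles nearest the present ones, or None.
- bot.get_state(): the state.
- imaging.capture(name): name is "scene" or "side" or "wrist"; returns the picture (480x640x3 uint8, blue, green, red); there is no depth.
- imaging.camera_model(name): a dict with "K" (3x3 intrinsics, pixels), "position" and "rotation" of the camera in the world. Camera axes: x right, y up, looking along -z (the intrinsics and any distortion apply to the point x, -y, -z); pixel columns grow to the right and rows downward; lengths in mm; the calibration is good to about 2 mm. A picture is of the moment at which its call begins: read the wrist's pose just before it. camera_model takes no time and is no camera call; for the wrist camera it gives the pose at the moment of the call.
A pose or a line that the arm cannot do raises bot.IKError and nothing moves.
- bot.sign_off(): hands the job in, once; it reports no verdict.
The state is a dict: "t": time; "qpos": joint angles; "joint_velocities": joint speeds; "effort": joint torques, N m; "tcp_pos": TCP position; "orientation": TCP orientation; "contact_force": force on the tool from outside, world axes, zero at the start; "wrist_torque": the same for the moment, N m; "opening": opening from 0.0 (shut) to 1.0 (fully open).
Only numpy, scipy, OpenCV 4.12 (cv2) and the standard library are available. Lean on these libraries where they do the work, as an engineer would, in place of code of your own. Each camera call takes 0.05 s, during which the arm holds its last target. There are 200 camera calls.

## Task

A knife in the blue order tray needs a new handle: take the octagonal handle blank of the same wood colour (pale or dark) and lay it on the trimming board, along the fence with its end butted against the red stop block. Then push with the fingers diagonally, down and towards the fence, so that it is pressed firmly against both the fence and the board, and finish while still holding that push, steady, ready for sawing. Leave the other blank, the knives and everything else on the bench where they are.

Things in the scene. Friction and masses are not known exactly. Their poses are not given: they have to be found in the camera images.
- board: Trimming board, fixed dark-grey plate 200 mm (its x) by 300 mm (its y) by 20 mm thick. Origin: centre of its underside; x points square to the fence and towards it (away from the robot), y runs along the fence (to the robot's left), z up. A thin black saw line crosses it at y = +20 mm.
- fence: Pale wooden fence fixed along the far edge of the board, 20 mm thick, 300 mm long, 45 mm tall above the board, in two pieces with a 6 mm saw slot. Origin: centre of its underside, 80 mm along +x from the board's centre and level with the board's top; axes as the board's. Its pressing face, towards the robot, lies at board x = +70 mm.
- stop: Red stop block fixed on the board against the fence, 80 mm (x) by 30 mm (y) by 35 mm tall, with a brass screw on top. Origin: centre of its underside, on the board's top; axes as the board's. It stands near the board's -y end (robot's right), 80 to 120 mm from the board's middle; the blank's end butts against its +y face, 15 mm from its origin.
- pale_blank_center (a point): Pale, cream-coloured wooden handle blank: octagonal bar 140 mm long, 28 mm across opposite flats (each flat 11.6 mm wide), about 60 g, lying on one flat; both ends are alike. The point is its centre, 14 mm above what it lies on; x runs along its length.
- dark_blank_center (a point): Dark brown wooden handle blank, the same shape and size as the pale one. The point is its centre, 14 mm above what it lies on; x runs along its length.
- order_tray: Blue order tray, fixed, 85 mm (x) by 230 mm (y) by 22 mm high, open at the top; the knife lying in it decides which blank to use. Origin: centre of its underside.
- done_tray: Grey tray, the same size as the blue one; its knife is finished and does not matter. Origin: centre of its underside.
- pale_knife_mid (a point): Small knife, 205 mm long, with a pale, cream-coloured octagonal handle and a black collar; it lies in one of the two trays. The point is near its middle, at its collar, 10 mm above the tray's floor; x points along the knife to the blade's tip.
- dark_knife_mid (a point): The same knife with a dark brown handle; it lies in the other tray. Point and axes as for the pale one.
- saw: Hand saw, 400 mm long along its x, lying flat, 22 mm high; a bystander. Origin: on the bench under the middle.
- mallet: Wooden mallet, 250 mm long along its x, head 110 mm wide, 52 mm high; a bystander. Origin: on the bench under the middle.
- oil: Amber oil bottle, 52 mm across, 130 mm tall; a bystander. Origin: centre of its underside.
- whetstone: Two-layer whetstone, 200 (x) by 70 by 30 mm; a bystander. Origin: centre of its underside.
- pencil_cup: Blue pencil cup, 76 mm across, 90 mm tall, pencils up to 155 mm; a bystander. Origin: centre of its underside.

How it is judged:
By the outcome, as a careful person would: the job done as asked, in the order asked, and still so for the second after the job is handed in, while the arm keeps its last pose, push and grip.
It also fails if it takes over 54 s, if anything falls off the work surface, if the arm or the gripper's body presses on something with over 40 N, if the wrist force passes 120 N, or if a joint passes its speed limit or range.

## Working session

There is one attempt and no reset: what is moved stays moved. The work goes in short steps, each a Python script; the robot and the scene stay as the last script left them, time stands still between calls to the robot, and variables do not carry over. Pictures are saved under pics/ and viewed, about 8 in all and at most 12, crops included, and the job is handed in when it is done.

```bash
ls; mkdir -p pics; python3 - <<'E'
from bench import bot, imaging
import cv2
for n in ("scene","side"):
    cv2.imwrite(f"pics/{n}0.png", imaging.capture(n)); m=imaging.camera_model(n); print(n,m)
print(imaging.camera_model("wrist"))
print(bot.get_state())
E
```

```text
pics
scene {'K': array([[470.21725535,   0.        , 308.16963036],
       [  0.        , 470.21725535, 229.63595975],
       [  0.        ,   0.        ,   1.        ]]), 'position': array([1094.20875299,  703.48229141, 1006.85383822]), 'rotation': array([ 7.39716604e-01, -1.71251383e-03,  2.46967633e+00])}
side {'K': array([[530.9154575 ,   0.        , 306.69840185],
       [  0.        , 530.9154575 , 237.92184581],
       [  0.        ,   0.        ,   1.        ]]), 'position': array([  257.8661058 , -1036.43297632,  1319.90907947]), 'rotation': array([ 0.71175503, -0.0054612 , -0.28026577])}
{'K': array([[417.27394954,   0.        , 319.91574269],
       [  0.        , 417.27394954, 237.59332605],
       [  0.        ,   0.        ,   1.        ]]), 'position': array([ 67.29505215, 550.35345255, 372.70736253]), 'rotation': array([-2.86886846e-01,  6.07341479e-04,  1.31878490e+00])}
{'t': 0.1, 'qpos': array([ 1.18481735e+00,  3.26845086e-01, -1.93472036e-01,  1.05201838e+00,
        1.73021846e-05,  1.43661666e+00]), 'joint_velocities': array([ 0.00220649, -0.000204  ,  0.00082652,  0.00148809,  0.00030305,
       -0.00043374]), 'effort': array([ 1.50673288e-03, -4.44238937e+01,  2.63038105e+01,  7.85480195e-03,
       -2.43028978e-05, -4.88202119e-06]), 'tcp_pos': array([136.8064189 , 532.17746948, 230.59808384]), 'orientation': array([-3.14006963e+00, -2.23052844e-04,  2.88979316e+00]), 'contact_force': array([ 0.44138992,  0.56058484, -0.4049425 ]), 'wrist_torque': array([ 0.0301421 , -0.02366916,  0.00534997]), 'opening': 1.003148635129108}
```

View pics/scene0.png

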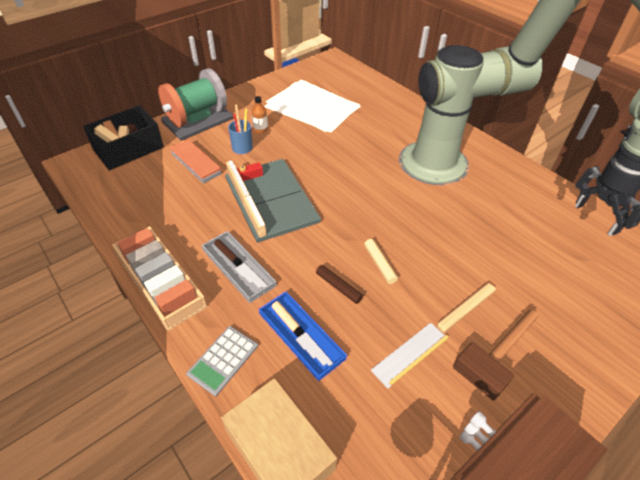

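View pics/side0.png

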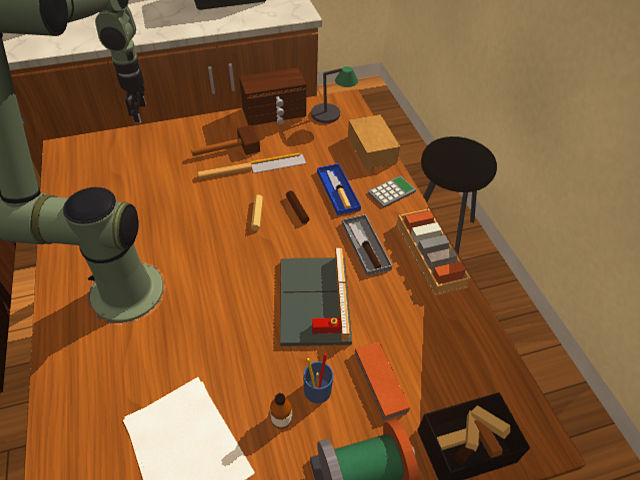

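Blue tray (scene ~300,335; side ~340,190) holds the pale-handled knife, so the pale blank is the one to use (scene 380,260; side 257,212). The board is at scene ~270,200 with the red stop at 250,170; the fence is on its far side.

```bash
cat > h.py <<'E'
import numpy as np, cv2
from scipy.spatial.transform import Rotation as R
from bench import bot, solve_ik, imaging
def ray(m,px):
    d=np.linalg.inv(m["K"])@np.array([px[0],px[1],1.]); d=d*[1,-1,-1]
    return np.array(m["position"]), R.from_euler("xyz",m["rotation"]).apply(d)
def onz(m,px,z):
    p,d=ray(m,px); return p+d*(z-p[2])/d[2]
def proj(m,P):
    v=R.from_euler("xyz",m["rotation"]).inv().apply(np.asarray(P,float)-m["position"])*[1,-1,-1]
    q=m["K"]@v; return q[:2]/q[2]
def shot(name,f):
    m=imaging.camera_model(name); im=imaging.capture(name); cv2.imwrite(f"pics/{f}.png",im); return m,im
E
python3 - <<'E'
from h import *
ms=imaging.camera_model("scene"); md=imaging.camera_model("side")
for n,m,pts in (("scene",ms,dict(blA=(368,241,14),blB=(393,280,14),f_lend=(262,233,65),f_rend=(231,163,65),bcl=(320,215,20),bcr=(287,161,20),stop=(251,170,55))),
  ("side",md,dict(blA=(260,197,14),blB=(255,229,14),f_lend=(340,250,65),f_rend=(346,332,65),bcl=(281,259,20),bcr=(281,343,20),stop=(326,322,55)))):
    for k,v in pts.items(): print(n,k,onz(m,v[:2],v[2]).round(1))
E
```

```text
scene blA [424.5 133.1  14. ]
scene blB [466.3 271.7  14. ]
scene f_lend [663.  -35.8  65. ]
scene f_rend [ 571.3 -337.2   65. ]
scene bcl [469.1 -24.1  20. ]
scene bcr [ 397.1 -281.7   20. ]
scene stop [ 535.3 -281.1   55. ]
side blA [472.  268.9  14. ]
side blB [423.2 127.7  14. ]
side f_lend [648.5 -72.8  65. ]
side f_rend [ 573.2 -350.5   65. ]
side bcl [473.5 -22.6  20. ]
side bcr [ 400.6 -309.8   20. ]
side stop [ 532.7 -299.8   55. ]
```

```bash
cat >> h.py <<'E'
def look(target, yaw, tz):
    "TCP position (tool down) such that the wrist camera's optical axis hits target"
    m=imaging.camera_model("wrist"); s=bot.get_state()
    T=R.from_euler("xyz",s["orientation"]).inv(); N=R.from_euler("xyz",[np.pi,0,yaw])
    c=N.apply(T.apply(m["position"]-s["tcp_pos"])); d=N.apply(T.apply(R.from_euler("xyz",m["rotation"]).apply([0,0,-1])))
    p=np.array([0,0,tz])+c; h=p+d*(target[2]-p[2])/d[2]
    return np.array([target[0]-h[0],target[1]-h[1],tz])
E
python3 - <<'E'
from h import *
p=look([447,200,14],-1.86,200); print(p); bot.move_ptp(p,[np.pi,0,-1.86]); bot.dwell(.2)
m,im=shot("wrist","w1"); print(m, bot.get_state()["t"])
hsv=cv2.cvtColor(im,cv2.COLOR_BGR2HSV); c=proj(m,[447,200,14]).astype(int); print(c,hsv[c[1],c[0]],hsv[c[1],c[0]-90])
E
```

```text
[440.20473508 175.94292478 200.        ]
{'K': array([[417.27394954,   0.        , 319.91574269],
       [  0.        , 417.27394954, 237.59332605],
       [  0.        ,   0.        ,   1.        ]]), 'position': array([419.77448833, 107.25496171, 342.12332409]), 'rotation': array([-2.88257482e-01, -1.99103875e-04,  2.85288193e+00])} 2.4833
[320 236] [ 21 104 242] [ 12 168 172]
```

View pics/w1.png

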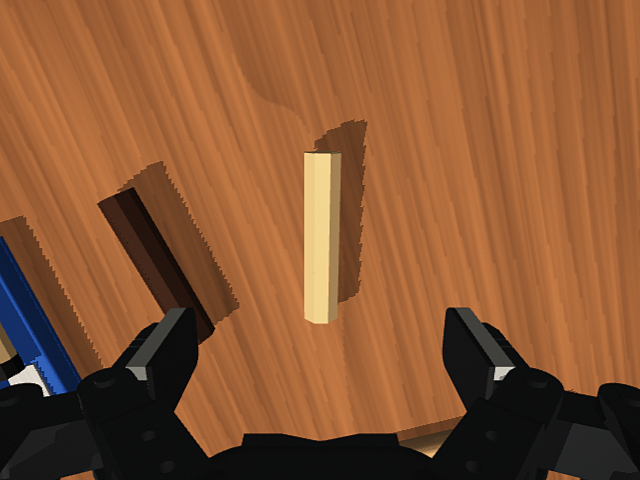

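The pale blank lies upright at columns 304–340, rows 152–323; the dark one is clear of it to the left. Locate it, then look at the board.

```bash
python3 - <<'E'
from h import *
m=imaging.camera_model("wrist"); im=cv2.imread("pics/w1.png"); hsv=cv2.cvtColor(im,cv2.COLOR_BGR2HSV)
k=cv2.inRange(hsv,(18,60,170),(35,150,255)); k[:, :250]=0;k[:,400:]=0;k[340:]=0
n,l,st,c=cv2.connectedComponentsWithStats(k); i=1+st[1:,4].argmax(); print(st[i])
for r in range(160,310,25): x=np.where(l[r]==i)[0]; print(r,x.min(),x.max(),end=' | ')
ys,xs=np.where(l==i)
def mid(r): x=np.where(l[r]==i)[0]; return [onz(m,(x.min()-.0,r),14),onz(m,(x.max()+1,r),14)]
a=mid(165);b=mid(300); print(a,b)
A=sum(a)/2;B=sum(b)/2; d=B-A; yaw=np.arctan2(d[1],d[0]); u=d/np.linalg.norm(d)
far=onz(m,(321,152),28); near=onz(m,(321,319),28); print(yaw%np.pi,far,near,np.linalg.norm(far-near),np.linalg.norm(a[0]-a[1]),(far+near)/2, "axis mid",A+u*(((far+near)/2-A)@u))
# IK checks for the board
yb=-.262
B0=np.array([531,-174,20]); Rb=R.from_euler("z",yb)
for tilt in (0,30,40,45):
    s,c_=np.sin(np.radians(tilt)),np.cos(np.radians(tilt))
    M=Rb*R.from_matrix(np.array([[-c_,0,-s],[0,1,0],[s,0,-c_]]).T)
    e=M.as_euler("xyz")
    for y in (-60,-20): print(tilt,y,solve_ik(B0+Rb.apply([46,y,24]),e), solve_ik(B0+Rb.apply([0,y,120]),e) is not None)
p=look([545,-180,30],-1.83,260); print(p)
bot.move_ptp(p,[np.pi,0,-1.83]); bot.dwell(.2)
m,im=shot("wrist","w2"); print(bot.get_state()["t"])
E
```

```text
[ 305  153   27  170 4123]
160 305 329 | 185 305 329 | 210 305 329 | 235 305 328 | 260 305 328 | 285 305 328 | [array([441.75606877, 140.55849773,  14.        ]), array([422.31751904, 146.33417887,  14.        ])] [array([475.60347691, 250.38469867,  14.        ]), array([456.68225083, 256.00814705,  14.        ])]
1.2694963276745992 [426.65542584 133.38735995  28.        ] [465.53033772 264.59055135  28.        ] 136.84128108105273 20.278454292525165 [446.09288178 198.98895565  28.        ] axis mid [449.01508113 198.08084942  14.        ]
0 -60 [-5.31595605e-01  6.11602700e-01 -2.54260664e-01  7.04932962e-01
 -4.44089210e-16 -2.69595605e-01] True
0 -20 [-4.67206875e-01  6.04600710e-01 -2.67889932e-01  6.98305686e-01
 -4.44089210e-16 -2.05206875e-01] True
30 -60 [-0.61989819  0.42958783 -0.83955423 -0.19407231  0.17606136 -0.31323482] True
30 -20 [-0.53577158  0.42266539 -0.8581327  -0.21732419  0.13559738 -0.23856824] True
40 -60 [-0.65662881  0.47424968 -1.00705876 -0.56957591  0.24971694 -0.30883121] True
40 -20 [-0.56461934  0.47144187 -1.02808467 -0.60406248  0.19275597 -0.23475591] True
45 -60 [-0.67570778  0.53000665 -1.08237496 -0.78297251  0.2882365  -0.3010187 ] True
45 -20 [-0.57969148  0.53133275 -1.10453044 -0.8248081   0.22271877 -0.22845803] True
[ 535.08853986 -217.00566758  260.        ]
4.2417
```

View pics/w2.png

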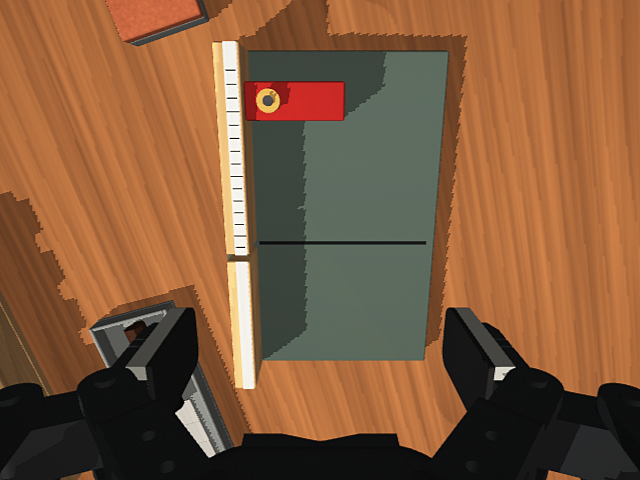

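Board seen with the saw line at row 242 (cols 258–426), stop at cols 245–344, rows 82–120, and the fence's inner top edge from (238,42) to (255,388).

```bash
python3 - <<'E'
from h import *
m=imaging.camera_model("wrist"); im=cv2.imread("pics/w2.png"); hsv=cv2.cvtColor(im,cv2.COLOR_BGR2HSV)
print("campos",m["position"].round(1))
print("col330 rows76-128", im[76:128:1,320,2])
print("row170 cols 220-275", im[170,222:268].tolist())
# saw line rows, board right edge, board bottom edge
g=cv2.cvtColor(im,cv2.COLOR_BGR2GRAY)
sl=[]
for c in (310,360,420): r=234+np.argmin(g[234:250,c]); sl.append((c,r))
print(sl)
hue=hsv[...,0]
re=[(np.where(hsv[r,380:470,1]<90)[0].max()+381,r) for r in (60,130,200,300,350)]
be=[(c,np.where(hsv[300:380,c,1]<90)[0].max()+301) for c in (320,360,410)]
te=[(c,np.where(hsv[30:80,c,1]<90)[0].min()+30) for c in (400,430)]
wh=[]
for r in (60,110,180,230,300,350): 
    x=np.where((im[r,210:270].min(1)>190))[0]; wh.append((x.max()+211,r))
print(re,be,te,wh)
for n,ps,z in (("right",re,20),("bottom",be,20),("top",te,20),("saw",sl,20),("fence",wh,65)):
    for p in ps: print(n,onz(m,p,z).round(1))
for p,z in (((344,82),55),((344,113),55),((344,120),20),((246,82),55)): print(p,onz(m,p,z).round(1))
E
```

```text
campos [ 517.1 -285.7  402.1]
col330 rows76-128 [ 61  62  61  61  53  88 148 205 204 202 201 205 203 203 205 205 206 206
 203 204 203 205 206 205 205 205 204 205 204 203 204 205 204 205 203 203
 203 203 203 204 203 203 205 208 135  89  93  95  95  95  94  94]
row170 cols 220-275 [[138, 208, 245], [134, 202, 242], [132, 199, 241], [131, 199, 241], [131, 200, 242], [132, 200, 242], [131, 201, 243], [147, 214, 245], [233, 241, 247], [245, 247, 247], [239, 244, 246], [237, 243, 245], [236, 242, 244], [236, 242, 244], [236, 242, 244], [237, 243, 245], [238, 245, 246], [238, 245, 246], [238, 244, 245], [245, 247, 246], [214, 239, 248], [122, 184, 233], [74, 123, 169], [47, 76, 104], [39, 60, 83], [44, 69, 94], [47, 73, 98], [45, 69, 94], [45, 70, 95], [46, 72, 99], [45, 73, 102], [50, 73, 89], [59, 70, 65], [64, 71, 59], [63, 71, 60], [62, 70, 60], [62, 70, 61], [62, 70, 60], [62, 69, 59], [62, 70, 61], [62, 70, 60], [63, 71, 61], [62, 70, 60], [63, 70, 61], [63, 71, 62], [63, 70, 61]]
[(310, np.int64(243)), (360, np.int64(242)), (420, np.int64(243))]
[(np.int64(448), 60), (np.int64(443), 
[... 273 characters left out ...]
.int64(250), 300), (np.int64(252), 350)]
right [ 400.8 -300.3   20. ]
right [ 414.9 -244.5   20. ]
right [ 431.3 -183.6   20. ]
right [457.1 -85.4  20. ]
right [426.3 -18.6  20. ]
bottom [579.9 -46.9  20. ]
bottom [539.4 -36.2  20. ]
bottom [488.8 -22.9  20. ]
top [ 438.7 -317.6   20. ]
top [ 414.3 -311.1   20. ]
saw [ 556.5 -173.3   20. ]
saw [ 509.9 -162.    20. ]
saw [ 454.5 -146.4   20. ]
fence [ 567.2 -338.8   65. ]
fence [ 576.  -304.2   65. ]
fence [ 590.3 -251.9   65. ]
fence [ 600.7 -211.2   65. ]
fence [ 616.8 -149.2   65. ]
fence [ 630. -101.   65.]
(344, 82) [ 492.7 -303.9   55. ]
(344, 113) [ 498.3 -281.4   55. ]
(344, 120) [ 497.8 -275.2   20. ]
(246, 82) [ 566.8 -323.5   55. ]
```

Board fits well: yaw −0.257, 170.9 mm from near edge to fence (170 expected), stop face at board y≈−92.5. Grasp the pale blank.

```bash
cat >> h.py <<'E'
YB=-.257; RB=R.from_euler("z",YB); C=RB.apply([564.1,-47,20])
def bp(x,y,z): return C+RB.apply([x,y,z])     # board point, z above the board's top
def tb(p): return RB.inv().apply(np.asarray(p)-C)
def st(tag=""):
    s=bot.get_state(); print(tag,"t%.2f"%s["t"],"tcp",s["tcp_pos"].round(1),"b",tb(s["tcp_pos"]).round(1),"Fb",RB.inv().apply(s["contact_force"]).round(1),"op %.3f"%s["opening"]); return s
E
python3 - <<'E'
from h import *
yaw=1.278-np.pi; o=[np.pi,0,yaw]; g=np.array([446.3,199.3,0])
bot.move_ptp(g+[0,0,70],o); st("above")
print(bot.movel(g+[0,0,4],max_speed=100,threshold=10)); st("down")
bot.grip(0.0,40); st("grip")
bot.movel(g+[0,0,110],max_speed=150); s=st("up")
shot("wrist","w3")
E
```

```text
above t5.94 tcp [447.4 198.9  70.5] b [-181.9  353.1   50.5] Fb [-0.2 -0.  -0.8] op 0.998
False
down t6.75 tcp [446.7 199.3   4.3] b [-182.7  353.3  -15.7] Fb [ 0.1 -0.3 -1. ] op 0.993
grip t7.31 tcp [446.5 199.4   4.4] b [-182.9  353.4  -15.6] Fb [-0.5 -0.1  5.3] op 0.314
up t8.17 tcp [445.6 199.1 109.2] b [-183.7  352.8   89.2] Fb [ 1.  -0.3 -0.6] op 0.314
```

View pics/w3.png

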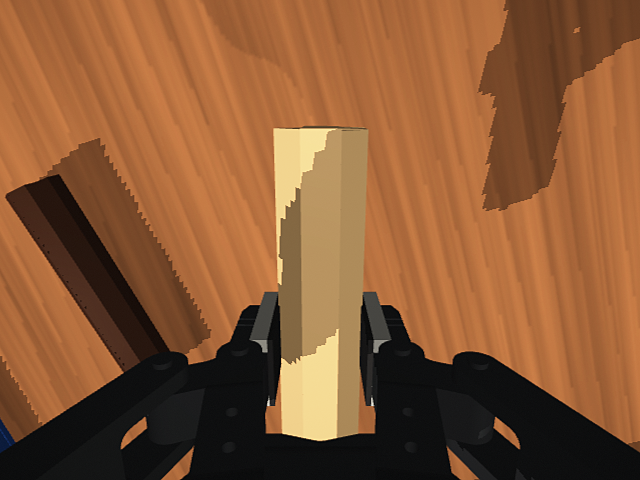

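The pale blank is held level between the pads near its middle. Now carry it to the board, butt it on the stop, then lower and release.

```bash
python3 - <<'E'
from h import *
o=[np.pi,0,YB+np.pi/2-np.pi]; X=20
bot.move_ptp(bp(X,-8,110),o); 
bot.movel(bp(X,-8,20),max_speed=120,threshold=10)
print(bot.movel(bp(X,-8,5.5),max_speed=40,threshold=6)); st("low")
print(bot.movel(bp(X,-42,5.5),max_speed=25,threshold=5)); s=st("butt")
b=tb(s["tcp_pos"])
print(bot.movel(bp(X,b[1],3.5),max_speed=20,threshold=8)); st("lowered")
bot.grip(0.52); st("rel")
b=tb(bot.get_state()["tcp_pos"])
bot.movel(bp(b[0],b[1],90),max_speed=150); st("up")
m=imaging.camera_model("wrist");p=look(bp(25,-40,20),o[2],230)
bot.movel(p,max_speed=200);bot.dwell(.15)
shot("wrist","w4"); st()
E
```

```text
False
low t11.16 tcp [ 550.7 -201.6   25.2] b [19.8 -8.   5.2] Fb [-0.7  0.  -1.4] op 0.313
True
butt t11.94 tcp [ 546.2 -217.6   25. ] b [ 19.5 -24.6   5. ] Fb [ 0.5 -0.1  0.3] op 0.318
False
lowered t12.19 tcp [ 546.3 -217.7   24.4] b [ 19.6 -24.7   4.4] Fb [-3.4  1.8 11. ] op 0.317
rel t12.50 tcp [ 546.7 -217.8   23.3] b [ 20.  -24.7   3.3] Fb [-0.3  0.8  0.2] op 0.522
up t13.22 tcp [ 546.1 -217.6  109.3] b [ 19.4 -24.6  89.3] Fb [-0.2  0.7 -0.5] op 0.518
 t14.21 tcp [ 540.1 -258.6  228.4] b [ 24.  -65.8 208.4] Fb [-0.4  0.1  0.7] op 0.525
```

View pics/w4.png

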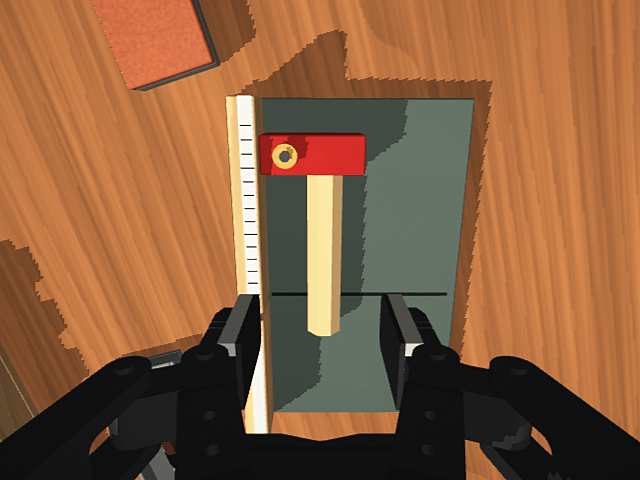

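The blank lies on the board, its end meeting the stop (row 175) and parallel to the fence. Next, push it sideways to the fence with two spread fingers.

```bash
python3 - <<'E'
from h import *
o=[np.pi,0,YB+np.pi]; Y=-26
bot.move_ptp(bp(-35,Y,100),o); bot.grip(0.4,40); st("over")
print(bot.movel(bp(-35,Y,4),max_speed=120,threshold=8)); st("down")
print(bot.movel(bp(20,Y-1,4),max_speed=50,threshold=10)); st("near")
print(bot.movel(bp(42,Y-2.5,4),max_speed=25,threshold=12)); s=st("fence")
m,im=shot("wrist","w5"); 
bot.movel(bp(-35,Y,4),max_speed=120); 
bot.movel(bp(-60,Y,170),max_speed=200); bot.dwell(.1); st("back")
m2,im2=shot("wrist","w6"); cv2.imwrite("pics/w56.png",np.hstack([cv2.resize(im,(400,300)),cv2.resize(im2,(400,300))]))
m3,im3=shot("side","s6"); c=proj(m3,bp(40,-25,15)).astype(int); print(c)
x,y=c; cv2.imwrite("pics/s6c.png",cv2.resize(im3[y-60:y+60,x-80:x+80],(640,480),interpolation=cv2.INTER_CUBIC))
E
```

```text
over t15.91 tcp [ 493.3 -205.3  120.1] b [-34.8 -26.1 100.1] Fb [-1.  -0.2  0.6] op 0.402
False
down t16.86 tcp [ 493.7 -205.4   24.5] b [-34.4 -26.1   4.5] Fb [-0.5  0.6  0.9] op 0.401
False
near t18.11 tcp [ 546.1 -220.1   24. ] b [ 20.  -27.1   4. ] Fb [ 0.4  0.3 -0.1] op 0.400
True
fence t18.68 tcp [ 555.1 -222.9   23.1] b [ 29.4 -27.5   3.1] Fb [0.1 0.4 0.5] op 0.398
back t20.49 tcp [ 468.4 -198.3  188.6] b [-60.7 -25.8 168.6] Fb [ 0.2 -0.  -0.1] op 0.399
[328 301]
```

View pics/w56.png

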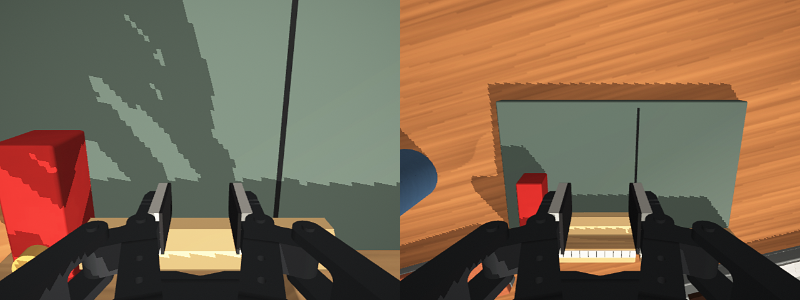

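View pics/s6c.png

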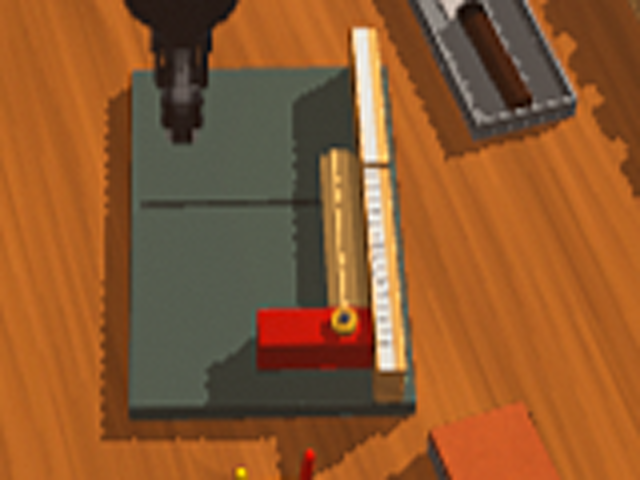

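```bash
python3 - <<'E'
from h import *
m3=imaging.camera_model("side"); m=imaging.camera_model("wrist"); im=cv2.imread("pics/w6.png")
for y in (47,-20,-92):
    print(y,*[((proj(m3,bp(x,y,z))-[248,241])*4).round(0) for x,z in ((42,14),(50,28),(62,28),(70,45))], "wrist",*[proj(m,bp(x,y,z)).round(0) for x,z in ((42,20),(50,28),(62,28),(70,28),(70,45))])
cv2.imwrite("pics/w6c.png",cv2.resize(im[270:430,170:570],(800,320),interpolation=cv2.INTER_CUBIC))
E
```

```text
47 [321. 161.] [332. 149.] [349. 149.] [360. 135.] wrist [412. 348.] [413. 362.] [412. 376.] [412. 385.] [417. 399.]
-20 [326. 235.] [337. 224.] [354. 224.] [366. 210.] wrist [327. 348.] [327. 363.] [327. 376.] [327. 385.] [327. 399.]
-92 [331. 321.] [343. 310.] [360. 309.] [373. 296.] wrist [235. 348.] [233. 363.] [234. 376.] [235. 385.] [231. 399.]
```

View pics/w6c.png

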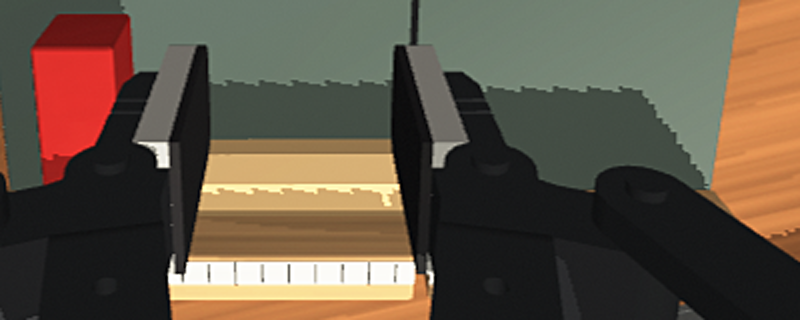

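Measured outlines match the predicted seated pose within a pixel or so (side view left silhouette 322 vs 321 predicted). To be sure of the butt, nudge the free end towards the stop, then do the tilted press.

```bash
python3 - <<'E'
from h import *
o=[np.pi,0,YB+np.pi]
bot.move_ptp(bp(52,80,90),o); bot.grip(0.0,40)
print(bot.movel(bp(52,80,7),max_speed=120,threshold=8)); st("down")
print(bot.movel(bp(52,50,7),max_speed=30,threshold=6)); s=st("endpush")
b=tb(s["tcp_pos"])
bot.movel(bp(52,b[1]+20,7),max_speed=120); bot.movel(bp(45,b[1]+20,110),max_speed=200)
c=np.sqrt(.5); M=(RB*R.from_matrix(np.array([[-c,0,-c],[0,1,0],[c,0,-c]]).T)).as_euler("xyz")
Y=-27; d=np.array([c,0,-c]); P=np.array([46.1,Y,23.9])
bot.move_ptp(bp(*(P-90*d)),M); bot.grip(0.4,40); st("tilt")
bot.movel(bp(*(P-15*d)),max_speed=120,threshold=8); st("pre")
print(bot.movel(bp(*(P+12*d)),max_speed=25,threshold=8)); st("touch")
E
```

```text
False
down t22.58 tcp [ 604.8 -124.8   27.6] b [52.6 80.   7.6] Fb [ 0.4  0.4 -0.3] op -0.003
True
endpush t23.27 tcp [ 599.3 -143.3   26.9] b [51.9 60.7  6.9] Fb [2.  1.7 1.6] op 0.006
tilt t26.03 tcp [ 510.  -210.5  107.6] b [-17.4 -26.9  87.6] Fb [ 0.3 -0.4  0. ] op 0.402
pre t26.81 tcp [ 560.6 -223.6   54.4] b [ 34.9 -26.8  34.4] Fb [-1.1 -0.6  1.2] op 0.398
True
touch t27.48 tcp [ 571.5 -226.8   43.9] b [ 46.3 -27.1  23.9] Fb [-3.6 -0.3  5.2] op 0.400
```

```bash
python3 - <<'E'
from h import *
c=np.sqrt(.5); d=np.array([c,0,-c]); P=tb(bot.get_state()["tcp_pos"])
for k in range(1,13):
    bot.movel(bp(*(P+k*1.0*d+[0,-.5,0])),max_speed=15); bot.dwell(.1)
    s=st(k); F=RB.inv().apply(s["contact_force"])
    if np.hypot(F[0],F[2])>24: break
bot.dwell(.5); st("hold")
shot("wrist","w7"); m,im=shot("side","s7"); x,y=proj(m,bp(40,-25,15)).astype(int)
w=cv2.imread("pics/w7.png"); cv2.imwrite("pics/f7.png",np.hstack([cv2.resize(im[y-75:y+75,x-50:x+50],(400,600),interpolation=cv2.INTER_CUBIC),cv2.copyMakeBorder(cv2.resize(w,(400,300)),0,300,0,0,0)]))
E
```

```text
1 t27.83 tcp [ 571.6 -226.8   43.8] b [ 46.3 -27.1  23.8] Fb [-14.4   0.3  14.9] op 0.400
2 t28.18 tcp [ 571.6 -226.8   43.7] b [ 46.4 -27.   23.7] Fb [-22.6   0.6  27.7] op 0.402
hold t28.68 tcp [ 571.6 -226.8   43.8] b [ 46.4 -27.   23.8] Fb [-22.7  -0.1  28. ] op 0.402
```

View pics/f7.png

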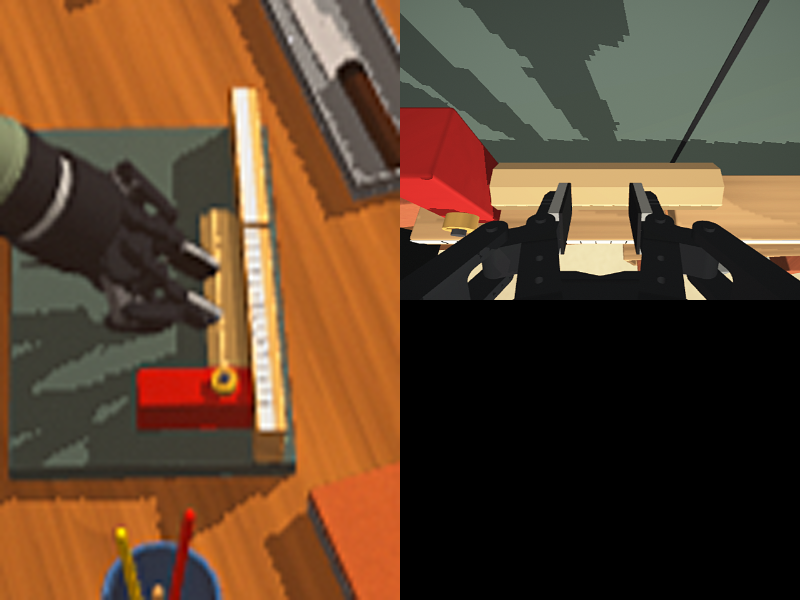

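Both fingertips are on the blank's upper chamfer. It is tight along the fence, its end meets the stop (wrist view ~492,190), and the push is steady at 23 N to the fence and 28 N down. Handing in.

```bash
python3 - <<'E'
from h import *
st("final"); bot.sign_off()
E
```

```text
final t28.78 tcp [ 571.6 -226.8   43.8] b [ 46.4 -27.   23.8] Fb [-21.    0.5  26.7] op 0.401
the job is handed in; nothing more can be done
```

The job is handed in, with the pale blank pressed against the fence and the board and its end butted on the red stop. I chose the pale one because the knife in the blue tray has a pale handle.

**What I did:** I gripped the blank, laid it on the board and slid it until I felt the stop. After letting go I pushed it to the fence with two spread fingers and nudged its free end towards the stop. I then pressed on its upper chamfer with the tool tilted 45° and held that push, all in 28.8 s of the 54 s allowed.

**Last checks:**
- **Push:** it held steady over the last 0.6 s, at about 21–23 N towards the fence and 27–28 N down, with the fingers not moving.
- **Seating:** the fingers met the chamfer within 0.2 mm of where a fully seated blank should be, and the side view had matched the predicted outline to about a pixel.
- **Butted end:** the nudge on the free end met resistance within about 1.5 mm of where a butted blank should be. The last wrist picture shows no gap, though it is too coarse to rule out a very small one.
- **Everything else:** the arm touched nothing besides the pale blank, except for a brush with the bench or board at about 5–11 N while gripping and setting down. I did not re-measure the dark blank or the knives afterwards.

No check failed or disagreed.

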